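Refit the sprung guide roller of the wrapping-paper dispenser

TASK

Put the washed guide roller back into the paper dispenser: lift it off the wooden drying rack, enter its sprung plunger in the fixed bush, press the roller in against its spring until the plain pin at the other end passes the trim block, then lower that end and let the pin spring fully home in the block's hole and let go. The trim block has been left up to 8 mm too high or too low, so find its hole by feel, never force anything against the dispenser (stay below 25 N), and leave the soap bars and the stamp where they are.

Things in the scene. Friction and masses are not known exactly. Their poses are not given: they have to be found in the camera images.
- roller_center (a point): Centre of the loose guide roller: an aluminium tube 32 mm in diameter, 150 mm long, with black end caps, about 250 g, lying level in the notches of the drying rack, its axis 52 mm above the table. Its y axis runs along the tube towards the sprung end. Grip it across the tube near its middle.
- spring_tip (a point): Rounded outer tip of the sprung steel plunger at the roller's +y end: 12 mm in diameter, standing 21 mm out of the tube when free (tip 96 mm from the roller's centre). It can be pushed into the tube by at most 13 mm: 3 N starts it, each mm takes 0.6 N more, about 10.8 N at the end, where it stops hard; let go, it comes out again at about 0.1 m/s.
- pin_tip (a point): Flat outer end (edge bevelled by 1 mm) of the plain steel pin at the roller's -y end, 85 mm from the roller's centre: a fixed pin 8 mm in diameter, 7 mm long, beyond a collar 16 mm in diameter and 3 mm thick on the end of the tube. Fully home, the pin is in the trim block's hole and the collar lies against the block.
- rack: Fixed wooden drying rack. Origin on the table under the middle of the notches; z up, y along the roller, x away from it towards the soap bars. Two rails along x, 20 mm wide, tops 40 mm above the table, centred at y = -48 and +48 mm (76 mm free between them), from x = -55 to 235 mm. Under the roller's middle nothing stands.
- dispenser: Paper dispenser screwed to the table: base plate 6 mm thick, two upright cheeks, paper roll 90 mm in diameter (axis at x = 125 mm, z = 62 mm). Origin on the table under the middle of the guide roller's line; y along this line, +y to the fixed bush, z up, x away from the robot to the paper roll. Cheek tops 105 mm up beside the bearings, 112 mm farther back. Below the line is free space.
- bush_mouth (a point): Centre of the mouth of the fixed bush, 85 mm above the table: a blind round bore 16 mm in diameter and 8 mm deep in a white block 48 mm wide in x, 60 to 105 mm above the table, on the dispenser's +y cheek. The block's inner face holds this point and stands 2 mm inside the cheek. Axes as dispenser; the bore runs in +y.
- slot_level (a point): Point on the inner face of the trim block, on the -y cheek, exactly 164 mm from bush_mouth along -y and level with it. The white block (36 mm wide, 12 mm thick) sits stiffly in an open-topped slot; a through hole 10 mm in diameter, 22 mm below its top and 16 mm above its foot, takes the pin. The hole lies at this x and y, but 8 mm below to 8 mm above this point: its height is not measured.
- soap0_center (a point): Centre of a dark soap bar (58 x 108 x 28 mm) lying across the rack, about 115 mm from the roller; to be left alone.
- soap1_center (a point): Centre of a second, equal soap bar on the rack, farther from the roller; to be left alone.
- stamp_center (a point): Centre of a wooden soap stamp standing on the table (44 mm in diameter at the foot, 95 mm high); to be left alone.
Not all that is in view belongs to the job. Of the things shaped like the part that bears roller_center, the aluminium one is meant.

How it is judged:
At the end, for the whole second after the job is handed in: The guide roller hangs at rest between the cheeks: plunger tip at least 5 mm deep in the bush, plain pin at least 4.5 mm (of 7 mm) deep in the trim block's hole, released (y of pin_tip in the frame of bush_mouth below -0.1685 m and z of pin_tip in the frame of bush_mouth between -0.0105 and 0.0105 m and x of pin_tip in the frame of bush_mouth between -0.004 and 0.004 m and y of spring_tip in the frame of bush_mouth above 0.005 m and distance between spring_tip and bush_mouth below 0.012 m and linear speed of roller below 0.02 m/s); the robot touches nothing.
It fails at once if the dispenser is touched with more than 25 N, by the roller or the robot (contact force between anything else and dispenser above 25 N).
It fails at once if a soap bar or the stamp is moved by more than 20 mm (distance of any of soap0_center, soap1_center, stamp_center from where it was at the start of the episode above 0.02 m).
It also fails if it takes over 58 s, if anything falls off the work surface, if the arm or the gripper's body presses on something with over 40 N, if the wrist force passes 120 N, or if a joint passes its speed limit or range.

ROBOT

A 6-joint arm with a two-finger parallel gripper is mounted at the origin on the work surface. World frame = base frame: x ahead of the robot, y to its left, z up, the work surface at z = 0. Lengths are in m, angles in rad, forces in N, time in s.
With the tool pointing down it reaches from about 0.25 to 0.725 m from the base axis. Payload 4 kg.
Tool frame: the origin (TCP) lies midway between the tips of the shut fingers; the grasp point (between the pads) lies 19 mm behind it (bot.grip_point_offset is the distance from the TCP to the grasp point, in m); z points along the fingers, y is the line along which they close (so a half turn about z gives the same grasp; the last joint's range is limited). The gripper opens to 85 mm and grips with 20 to 120 N. Pads are 22 mm wide; open, the fingers measure 114 mm over their backs; the gripper's body (76 mm by 85 mm) begins 54 mm behind the grasp point. The pads swing forward as they close: fully open they stand 13 mm farther back than shut.
Start: joints at [-1.249, 0.241, 0.005, 1.335, 0, 1.571], TCP at [0.158, -0.474, 0.231] pointing down, gripper open.
Joint ranges: [-2.72, 2.72], [-1.05, 1.87], [-1.09, 1.28], [-1.99, 2.15], [-1.42, 1.44], [-3.14, 3.14]. Speed limits (rad/s): [2.79, 2.79, 3.14, 3.14, 3.14, 3.14].

INTERFACE

Orientations are given as a unit quaternion [x, y, z, w].
In Python, from workcell import bot gives the robot as it stands.
- The arm moves only by the tool step_arm, never from a script. Its argument "targets" is text: rows parted by semicolons, each of 7 numbers parted by spaces: the opening, from -1 (shut) to 1 (fully open), so that 0 is half open, then the shift along the world's x, y, z normalised to -1 to 1, where 1 is 0.5 m, then the turn, a rotation vector about the world's x, y, z normalised to -1 to 1, where 1 is pi/4 rad. In form: gripper x y z wx wy wz; .... A call has 1 to 10 rows; each row is the pose to reach, as a shift and turn from the pose commanded when the call began; what a row does not reach only later rows make up. A row lasts 1/12 s, in which the tool goes at most 41.7 mm and 7.16 degrees, less where a joint would pass 70% of its speed; a pose out of reach is approached as far as the arm can. A call with a number of a shift or a turn outside -1 to 1 is refused whole. A call with a gripper value outside its range is refused whole. The fingers move at their own pace and stop on an object; the grip force is fixed at half the most. Time passes only in rows, so rows that repeat a pose let the fingers close. It gives the time, the measured TCP pose, the force, the opening and the grip force at its end, in the units of the state.
- bot.get_obs(): the state, without advancing time (a new reading comes with each control period).
- bot.camera(name): name is "side" or "top" or "wrist"; returns the picture (384x512x3 uint8, red, green, blue); there is no depth.
- bot.camera_info(name): a dict with "vertical_fov" (degrees; the focal length in pixels is half the picture's height over the tangent of half this angle, whatever the lens; pixels are square), "cx", "cy" (the principal point, pixels), "pose" (4x4, takes a point from camera to world coordinates). Camera axes: x right, y up, looking along -z (the intrinsics and any distortion apply to the point x, -y, -z); pixel columns grow to the right and rows downward; lengths in m; the calibration is good to about 2 mm. A picture is of the moment at which its call begins: read the wrist's pose just before it. camera_info takes no time and is no camera call; for the wrist camera it gives the pose at the moment of the call.
- bot.job_done(): hands the job in; it is judged then, once.
The state is a dict: "clock": time; "joint_pos": joint angles; "joint_vel": joint speeds; "tau": joint torques, N m; "eef_pos": TCP position; "tool_rot": TCP orientation; "ft_force": force on the tool from outside, world axes, zero at the start; "ft_torque": the same for the moment, N m; "grip_width": finger opening in m; "grasp_force": force on a finger pad.
Only numpy, scipy, OpenCV 4.12 (cv2) and the standard library are available. Lean on these libraries where they do the work, as an engineer would, in place of code of your own. Each camera call takes 0.05 s, during which the arm holds its last target. There are 200 camera calls.

## Working session

There is one attempt and no reset: what is moved stays moved. The work goes in short steps, Python scripts to look and compute and a tool call to move; the robot and the scene stay as the last step left them, time stands still between calls to the robot, and variables do not carry over. Pictures are saved under pics/ and viewed, at most 10 in all, crops included, and the job is handed in when it is done.

Besides the shell and the picture viewer there is one more tool, called after ">>>" as name(argument=value, ...), one argument or row to a line, values as JSON. step_arm: Moves the arm, as the interface text tells. Scaled input: -1 to 1 covers 0.5 m each way for a shift and pi/4 rad each way for a turn. Its arguments: {"type":"object","properties":{"targets":{"type":"string"}},"required":["targets"]}

```bash
mkdir -p pics; ls; cat > h.py <<'E'
import numpy as np, cv2
from workcell import bot
def grab(n,f):
    im=bot.camera(n); ci=bot.camera_info(n); cv2.imwrite(f'pics/{f}.png',im[:,:,::-1]); 
    np.save(f'pics/{f}.npy',np.array(ci['pose'])); return im,ci
def ray(ci,u,v):
    f=192/np.tan(np.radians(ci['vertical_fov'])/2); P=np.array(ci['pose'])
    d=P[:3,:3]@np.array([(u-ci['cx'])/f,-(v-ci['cy'])/f,-1]); return P[:3,3],d
def plane(ci,u,v,z):
    o,d=ray(ci,u,v); return o+d*(z-o[2])/d[2]
def proj(ci,p):
    f=192/np.tan(np.radians(ci['vertical_fov'])/2); P=np.array(ci['pose'])
    q=P[:3,:3].T@(np.array(p)-P[:3,3]); return ci['cx']+f*q[0]/-q[2], ci['cy']-f*q[1]/-q[2]
def two(r1,r2):
    (o1,d1),(o2,d2)=r1,r2
    A=np.stack([d1,-d2],1); s=np.linalg.lstsq(A,o2-o1,rcond=None)[0]
    a=o1+d1*s[0]; b=o2+d2*s[1]; return (a+b)/2, np.linalg.norm(a-b)
E
python3 - <<'E'
from h import *
ims=[]
for n in ['top','side','wrist']:
    im,ci=grab(n,n+'0'); ims.append(im); print(n,ci)
print(bot.get_obs())
E
```

```text
pics
top {'vertical_fov': 51.76984801729611, 'cx': 254.44954318422927, 'cy': 188.27905969093456, 'pose': array([[ 0.01019604,  0.98310759, -0.18274437,  0.27814253],
       [-0.99981266,  0.01302984,  0.01431292,  0.04992309],
       [ 0.01645227,  0.1825642 ,  0.98305627,  1.13043196],
       [ 0.        ,  0.        ,  0.        ,  1.        ]])}
side {'vertical_fov': 56.43189238635558, 'cx': 253.1084654294687, 'cy': 187.0432106006545, 'pose': array([[ 0.97789252,  0.12251503, -0.16945879,  0.3370548 ],
       [-0.20808162,  0.65032793, -0.7305995 , -0.63878461],
       [ 0.02069437,  0.74970905,  0.66144394,  0.70197284],
       [ 0.        ,  0.        ,  0.        ,  1.        ]])}
wrist {'vertical_fov': 68.81815083511889, 'cx': 252.5092848836965, 'cy': 184.97179462681277, 'pose': array([[ 3.16128520e-01,  9.13070210e-01,  2.57615121e-01,
         2.23759949e-01],
       [-9.48716094e-01,  3.04459280e-01,  8.51018201e-02,
        -4.51831794e-01],
       [-7.29377469e-04, -2.71306723e-01,  9.62492665e-01,
         3.71869004e-01],
       [ 0.00000000e+00,  0.00000000e+00,  0.00000000e+00,
         1.00000000e+00]])}
{'clock': 0.15, 'joint_pos': array([-1.24899366e+00,  2.41216734e-01,  4.02039023e-03,  1.33520985e+00,
        5.29759964e-05,  1.57080005e+00]), 'joint_vel': array([-0.00022303, -0.0013349 ,  0.00404166,  0.00148441, -0.00135756,
       -0.00049677]), 'tau': array([ 4.12734598e-04, -3.72633862e+01,  2.52639073e+01,  1.23800448e-02,
        5.71589658e-05, -1.64946721e-05]), 'eef_pos': array([ 0.15799903, -0.47386394,  0.23062398]), 'tool_rot': array([ 9.87083265e-01,  1.60206051e-01, -1.02812756e-04, -7.98782048e-04]), 'ft_force': array([0.5518958 , 0.11043995, 1.2124396 ]), 'ft_torque': array([-0.04240294,  0.03343076,  0.00486087]), 'grasp_force': 0.0, 'grip_width': 0.08549968447846837}
```

View pics/top0.png

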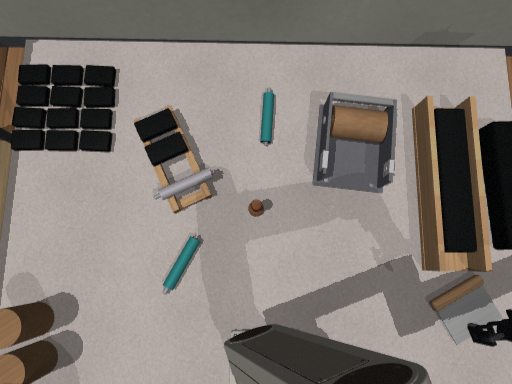

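View pics/side0.png

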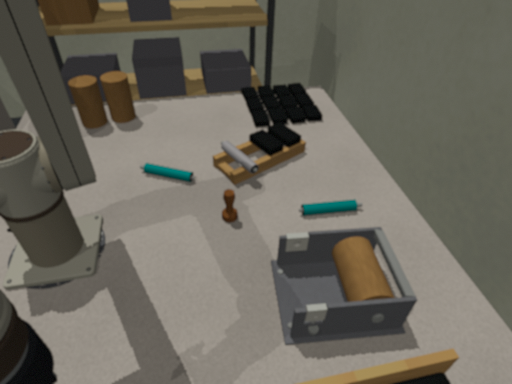

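Top view: the aluminium roller lies at about (184,184) on the rack with the soap beyond it, the stamp at (257,208), and the dispenser at (355,145). Its white bearings are at (325,160), left = +y (bush), and (390,166) (trim block). The teal rollers are decoys. Side view: blocks at (297,242) and (315,313), roller at (240,157).

```bash
python3 - <<'E'
from h import *
t=cv2.imread('pics/top0.png'); s=cv2.imread('pics/side0.png')
ct,cs=bot.camera_info('top'),bot.camera_info('side')
# rough triangulation / planes
for n,u,v,z in [('rollerL',156,194,.052),('rollerR',212,173,.052),('rollerC',184,184,.052),('bush',325,160,.1),('trim',390,166,.1),('stamp',257,208,.09)]:
    print(n,plane(ct,u,v,z).round(4))
print('bush2',two(ray(ct,325,160),ray(cs,297,242)),'trim2',two(ray(ct,390,166),ray(cs,315,313)))
print('rollC2',two(ray(ct,184,184),ray(cs,240,157)))
R=lambda a,x,y:cv2.resize(a[y:y+75,x:x+100],(400,300),interpolation=cv2.INTER_CUBIC)
cv2.imwrite('pics/crop1.png',np.vstack([np.hstack([R(t,135,145),R(t,305,115)]),np.hstack([R(s,195,125),R(s,265,255)])]))
E
```

```text
rollerL [0.459  0.3052 0.052 ]
rollerR [0.5204 0.153  0.052 ]
rollerC [0.4881 0.2295 0.052 ]
bush [ 0.5497 -0.1543  0.1   ]
trim [ 0.5355 -0.3295  0.1   ]
stamp [0.4185 0.0275 0.09  ]
bush2 (array([ 0.5529116 , -0.15702179,  0.08587635]), np.float64(0.0009182430963514001)) trim2 (array([ 0.53458886, -0.33134739,  0.09374455]), np.float64(0.004905491570593667))
rollC2 (array([0.49227948, 0.23074703, 0.04432025]), np.float64(0.00530415084515407))
```

View pics/crop1.png

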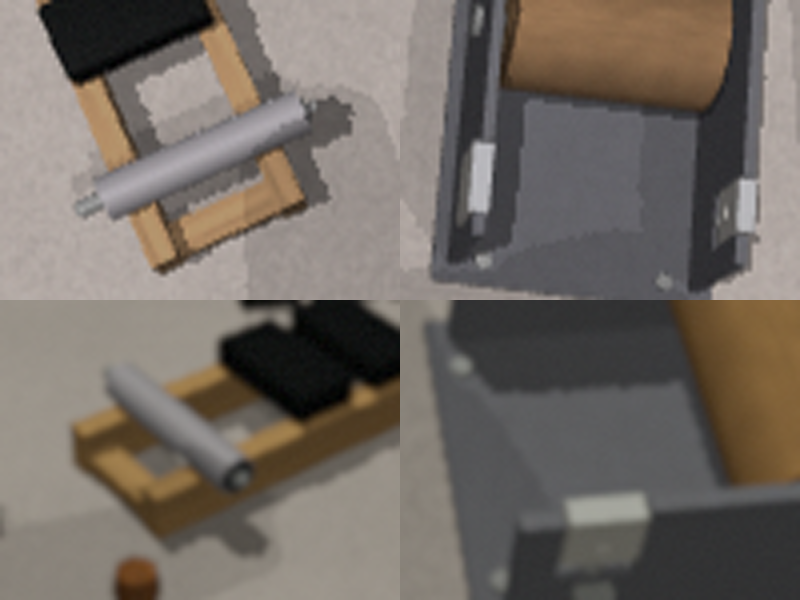

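Crop: the long plunger is on the roller's left end (world +y), and the pin is on the right. The dispenser's trim hole shows on the inner face of the right block. I'm moving to a near view of the dispenser with the camera on the bush side.

>>> step_arm(
  targets="1 0.764 0.548 -0.06 0 0 1;1 0.764 0.548 -0.06 0 0 1;1 0.764 0.548 -0.06 0 0 1;1 0.764 0.548 -0.06 0 0 1;1 0.764 0.548 -0.06 0 0 1;1 0.764 0.548 -0.06 0 0 1;1 0.764 0.548 -0.06 0 0 1;1 0.764 0.548 -0.06 0 0 1;1 0.764 0.548 -0.06 0 0 1;1 0.764 0.548 -0.06 0 0 1",
)

```text
clock: 0.98
eef_pos: [0.4972, -0.2303, 0.2044]
tool_rot: [0.851, 0.526, -0.0, -0.0]
ft_force: [-0.1, -0.8, 0.3]
grip_width: 0.0854
grasp_force: 0.0
```

>>> step_arm(
  targets="1 0.08 0.06 -0.07 0 0 0.49;1 0.08 0.06 -0.07 0 0 0.49;1 0.08 0.06 -0.07 0 0 0.49;1 0.08 0.06 -0.07 0 0 0.49;1 0.08 0.06 -0.07 0 0 0.49",
)

```text
clock: 1.4
eef_pos: [0.5359, -0.2017, 0.1692]
tool_rot: [0.735, 0.678, -0.0, -0.001]
ft_force: [0.4, 0.4, 0.5]
grip_width: 0.0855
grasp_force: 0.0
```

```bash
python3 - <<'E'
from h import *
im,ci=grab('wrist','w1'); print(bot.get_obs()['eef_pos'],np.round(ci['pose'],3).tolist())
cv2.imwrite('pics/w1b.png',cv2.resize(im[:,:,::-1],(800,600),interpolation=cv2.INTER_CUBIC))
E
```

```text
[ 0.53583601 -0.20216332  0.16982145] [[0.997, 0.079, 0.022, 0.542], [-0.082, 0.959, 0.271, -0.133], [-0.0, -0.272, 0.962, 0.311], [0.0, 0.0, 0.0, 1.0]]
```

View pics/w1b.png

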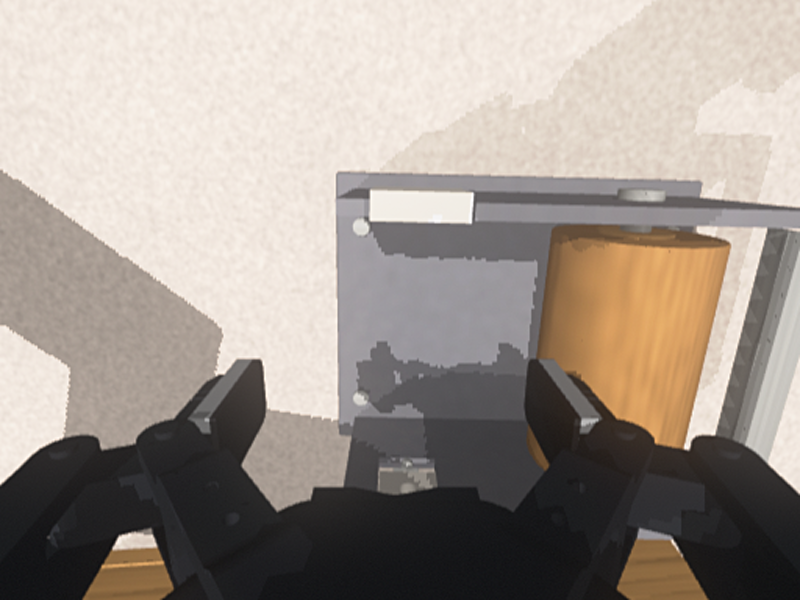

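View: bush block top at (421,206) and trim block with its hole at about (405,487), partly hidden by the gripper (800-px scale). I'll raise the tool for a second view.

>>> step_arm(
  targets="1 0 -0.02 0.13 0 0 0;1 0 -0.02 0.13 0 0 0;1 0 -0.02 0.13 0 0 0;1 0 -0.02 0.13 0 0 0",
)

```text
clock: 1.78
eef_pos: [0.5367, -0.2135, 0.2377]
tool_rot: [0.736, 0.677, 0.001, 0.003]
ft_force: [0.4, 0.1, -0.5]
grip_width: 0.0856
grasp_force: 0.0
```

```bash
python3 - <<'E'
from h import *
im,ci=grab('wrist','w2'); print(bot.get_obs()['eef_pos'],np.round(ci['pose'],3).tolist())
a=cv2.imread('pics/w1.png'); b=cv2.imread('pics/w2.png')
ct=bot.camera_info('wrist')
p1,p2=(np.array([.553,-.157,.1]),np.array([.535,-.331,.1]))
u=[tuple(map(int,proj(ci,p))) for p in (p1,p2)]; print(u)
R=lambda m,x,y:cv2.resize(m[max(y,0):max(y,0)+75,x:x+100],(400,300),interpolation=cv2.INTER_CUBIC)
s=cv2.imread('pics/side0.png')
cv2.imwrite('pics/crop2.png',np.vstack([np.hstack([R(b,u[0][0]-50,u[0][1]-37),R(b,u[1][0]-50,u[1][1]-37)]),np.hstack([R(a,220,100),R(s,265,280)])]))
print([(u[0][0]-50,u[0][1]-37),(u[1][0]-50,u[1][1]-37)])
E
```

```text
[ 0.53590569 -0.21292896  0.23592773] [[0.997, 0.08, 0.02, 0.542], [-0.082, 0.959, 0.272, -0.144], [0.002, -0.273, 0.962, 0.377], [0.0, 0.0, 0.0, 1.0]]
[(264, 118), (259, 277)]
[(214, 81), (209, 240)]
```

View pics/crop2.png

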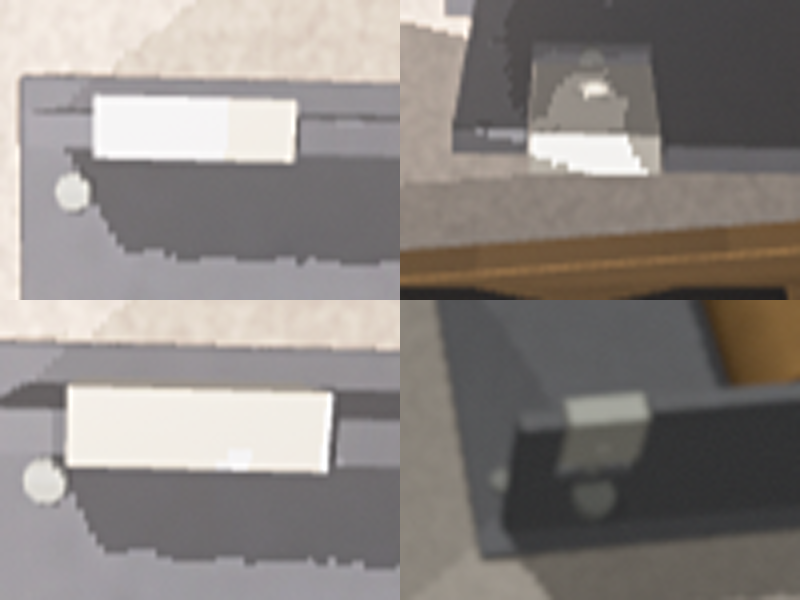

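Crops: the bush block's top face has its inner edge at w2 (237,120)–(288,121) and w1 (237,142)–(302,143). The trim block in w2 has its top inner edge at (241,273)–(273,274), its foot at row 251.5, and light through the hole near (258,262).

```bash
python3 - <<'E'
from h import *
c=bot.camera_info('wrist'); 
def C(f): d=dict(c); d['pose']=np.load(f'pics/{f}.npy'); return d
c1,c2=C('w1'),C('w2'); ct=bot.camera_info('top'); cs=bot.camera_info('side')
L,eL=two(ray(c1,236.75,141.75),ray(c2,237,119.5)); R,eR=two(ray(c1,302.25,143),ray(c2,288,120.6))
print('tri',L.round(4),R.round(4),eL,eR)
for cc,a,b in((c1,(236.75,141.75),(302.25,143)),(c2,(237,119.5),(288,120.6))):
    A,B=plane(cc,*a,.105),plane(cc,*b,.105); print('z105',A.round(4),B.round(4),np.linalg.norm(B-A),np.degrees(np.arctan2(B[1]-A[1],B[0]-A[0])),((A+B)/2).round(4))
M=(A+B)/2; yaw=np.arctan2(B[1]-A[1],B[0]-A[0]); yd=np.array([-np.sin(yaw),np.cos(yaw),0]); xd=np.array([np.cos(yaw),np.sin(yaw),0])
S=M-.164*yd
def face(cc,u,v,off=0):
    o,d=ray(cc,u,v); Q=S-yd*off; p=o+d*((Q-o)@yd)/(d@yd); return ((p-S)@xd*1e3).round(2),(p[2]*1e3).round(2)
for n,uv in dict(TL=(241.2,273.2),TR=(273.2,274),BL=(242.2,251.5),BR=(271.7,251.5),hole=(257.5,261.5)).items(): print(n,face(c2,*uv))
# outer face (12 mm further) in side picture: crop px/4+(265,280)
for n,uv in dict(sTL=(563,408),sTR=(645,405),sBL=(560,471),sBR=(632,466),shole=(600,450)).items():
    print(n,face(cs,265+(uv[0]-400)/4,280+(uv[1]-300)/4,.012))
print('yaw',np.degrees(yaw),'M',M,'S',S)
# hi-contrast blow-up of block
b=cv2.imread('pics/w2.png')[240:300,225:290]; s=cv2.imread('pics/side0.png')[295:340,290:335]
g=[cv2.normalize(cv2.resize(q,(400,400),interpolation=cv2.INTER_CUBIC),None,0,255,cv2.NORM_MINMAX) for q in(b,s)]
cv2.imwrite('pics/crop3.png',np.hstack(g))
E
```

```text
tri [ 0.5291 -0.1544  0.1304] [ 0.5717 -0.1586  0.1317] 0.0019618957700114634 0.0002086705208370883
z105 [ 0.5284 -0.1575  0.105 ] [ 0.5762 -0.1624  0.105 ] 0.04800272991523196 -5.78909455465812 [ 0.5523 -0.16    0.105 ]
z105 [ 0.5268 -0.1553  0.105 ] [ 0.5748 -0.1603  0.105 ] 0.04831851166694686 -5.9125925430997555 [ 0.5508 -0.1578  0.105 ]
TL (np.float64(-18.42), np.float64(107.86))
TR (np.float64(16.65), np.float64(108.34))
BL (np.float64(-18.88), np.float64(60.4))
BR (np.float64(18.37), np.float64(59.08))
hole (np.float64(-0.06), np.float64(83.3))
sTL (np.float64(-21.68), np.float64(120.38))
sTR (np.float64(16.47), np.float64(116.72))
sBL (np.float64(-16.22), np.float64(62.99))
sBR (np.float64(18.96), np.float64(61.4))
shole (np.float64(0.86), np.float64(79.56))
yaw -5.9125925430997555 M [ 0.55079579 -0.15782078  0.105     ] S [ 0.53390197 -0.32094833  0.105     ]
```

View pics/crop3.png

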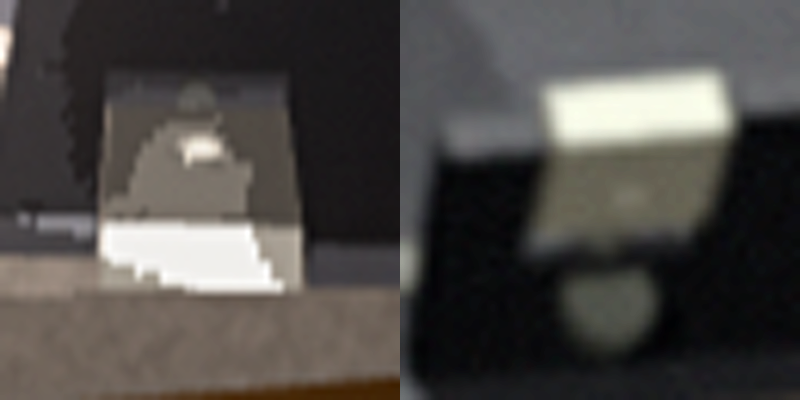

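Crop: the trim block's top inner edge is at w2 row 273.3 and its foot at about row 255.4, which gives top ≈108 mm, foot ≈70 mm, hole ≈86 mm (+1 ±2). Next, the roller.

>>> step_arm(
  targets="1 -0.09 0.83 -0.06 0 0 0.6;1 -0.09 0.83 -0.06 0 0 0.6;1 -0.09 0.83 -0.06 0 0 0.6;1 -0.09 0.83 -0.06 0 0 0.6;1 -0.09 0.83 -0.06 0 0 0.6;1 -0.09 0.83 -0.06 0 0 0.6;1 -0.09 0.83 -0.06 0 0 0.6;1 -0.09 0.83 -0.06 0 0 0.6;1 -0.09 0.83 -0.06 0 0 0.6;1 -0.09 0.83 -0.06 0 0 0.6",
)

```text
clock: 2.67
eef_pos: [0.4897, 0.2024, 0.2036]
tool_rot: [0.556, 0.831, -0.001, -0.001]
ft_force: [1.5, -0.6, -0.2]
grip_width: 0.0856
grasp_force: 0.0
```

>>> step_arm(
  targets="1 0 0 0 0 0 0;1 0 0 0 0 0 0",
)

```text
clock: 2.83
eef_pos: [0.4896, 0.2028, 0.2033]
tool_rot: [0.554, 0.832, -0.001, -0.001]
ft_force: [0.2, -0.4, -0.0]
grip_width: 0.0852
grasp_force: 0.0
```

```bash
python3 - <<'E'
from h import *
o=bot.get_obs(); im,ci=grab('wrist','w3'); print(o['eef_pos'],o['tool_rot'])
hsv=cv2.cvtColor(im,cv2.COLOR_RGB2HSV)
print([proj(ci,(.459,.3052,.052)),proj(ci,(.5204,.153,.052))])
cv2.imwrite('pics/w3b.png',cv2.resize(im[:,:,::-1],(800,600),interpolation=cv2.INTER_CUBIC))
E
```

```text
[0.48961392 0.20283884 0.20332151] [ 5.54160302e-01  8.32408579e-01 -1.30679489e-03 -7.80971828e-04]
[(np.float64(263.7711503174812), np.float64(64.02026303006423)), (np.float64(260.7084078373225), np.float64(221.24719389002286))]
```

View pics/w3b.png

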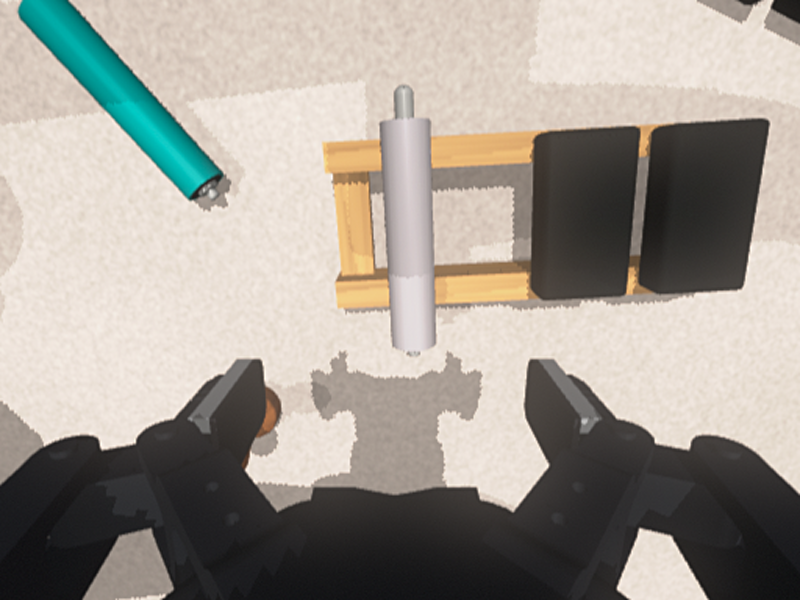

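The view shows the roller's plunger tip at (403,86), its tube ends at (405,119) and (413,349), and the soap clear to the right.

```bash
python3 - <<'E'
from h import *
c=bot.camera_info('wrist'); c=dict(c); c['pose']=np.load('pics/w3.npy'); ct=bot.camera_info('top')
im=cv2.cvtColor(cv2.imread('pics/w3.png'),cv2.COLOR_BGR2HSV); 
# tube midline: per row, edges of lavender/grey tube between cols 235..290
g=cv2.imread('pics/w3.png').astype(int); 
pts=[]
for r in (95,120,135,150,165):
    row=g[r,225:300].sum(1); d=np.abs(np.diff(g[r,225:300],axis=0)).sum(1)
    m=np.where(((g[r,225:300,0]-g[r,225:300,2])>2))[0]  # bluish tint
    print(r, m.min()+225 if len(m) else None, m.max()+225 if len(m) else None)
tip=plane(c,258,55.5,.052); 
A=plane(c,259.8,80,.052);B=plane(c,265,220.8,.052); d=(A-B)/np.linalg.norm(A-B)
print('tip',tip,'dir',d,'yaw',np.degrees(np.arctan2(d[1],d[0])),'len',np.linalg.norm(A-B))
print('centre from tip',tip-.096*d)
# height check wrist vs top: sprung tube end & pin tube end mid
# top crop: scale 4 offset (135,145): tube ends approx (103,197) and (300,110); tip (78,208)
for n,uw,ut in (('tip',(258,55.5),(135+78/4,145+208/4)),('E+',(259.5,77),(135+106/4,145+196/4)),('E-',(264.5,222.5),(135+303/4,145+110/4))):
    print(n,two(ray(c,*uw),ray(ct,*ut)))
E
```

```text
95 None None
120 None None
135 None None
150 None None
165 None None
tip [0.45089921 0.31004398 0.052     ] dir [-0.42583732  0.90479975  0.        ] yaw 115.2036744127669 len 0.14919232855059156
centre from tip [0.49177959 0.22318321 0.052     ]
tip (array([0.45093907, 0.3100869 , 0.04866114]), np.float64(0.0009957043152575768))
E+ (array([0.4601594 , 0.29283048, 0.04316237]), np.float64(0.0018674152954868373))
E- (array([0.52198465, 0.1558648 , 0.05831507]), np.float64(0.003254577890926662))
```

>>> step_arm(
  targets="1 0.004 0.042 -0.14 0 0 0.045;1 0.004 0.042 -0.14 0 0 0.045;1 0.004 0.042 -0.24 0 0 0.045;1 0.004 0.042 -0.32 0 0 0.045;1 0.004 0.042 -0.344 0 0 0.045;1 0.004 0.042 -0.344 0 0 0.045;1 0.004 0.042 -0.344 0 0 0.045",
)

```text
clock: 3.47
eef_pos: [0.4925, 0.22, 0.032]
tool_rot: [0.542, 0.84, -0.002, -0.001]
ft_force: [0.8, 0.7, 0.9]
grip_width: 0.0851
grasp_force: 0.0
```

```bash
python3 - <<'E'
from h import *
o=bot.get_obs(); im,ci=grab('wrist','w4'); print(o['eef_pos'],o['tool_rot'],o['ft_force'])
cv2.imwrite('pics/w4b.png',cv2.resize(im[:,:,::-1],(800,600),interpolation=cv2.INTER_CUBIC))
E
```

```text
[0.49250165 0.2200254  0.03195768] [ 0.54218073  0.84026001 -0.00153944 -0.00089774] [0.77171753 0.708067   0.91765052]
```

View pics/w4b.png

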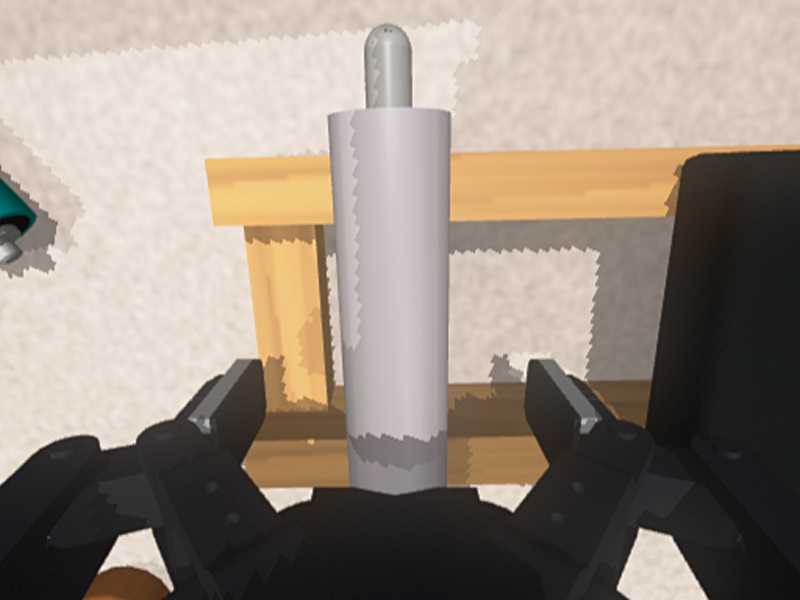

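Close view: the roller is centred between the fingers, with its tip at (388,25), tube end at row 110, and axis running (390,110)–(397,485).

```bash
python3 - <<'E'
from h import *
ci=bot.camera_info('wrist'); ci=dict(ci); ci['pose']=np.load('pics/w4.npy'); ct=bot.camera_info('top'); k=.64
c3=dict(ci); c3['pose']=np.load('pics/w3.npy')
g=lambda u,v:plane(ci,u*k,v*k,.052)
t=g(388,25); A=g(390,112);B=g(397,485); d=(A-B)/np.linalg.norm(A-B)
print('tip',t,'yaw',np.degrees(np.arctan2(d[1],d[0])),'cen',t-.096*d, 'E+',A)
print('tri',two(ray(ci,388*k,25*k),ray(c3,258,55.5)), two(ray(ci,390*k,110*k),ray(c3,259.5,76.5)))
e=np.array([.4925,.22]); n=np.array([-d[1],d[0]]); print('offset along, across TCP vs centre',(e-(t-.096*d)[:2])@d[:2],(e-(t-.096*d)[:2])@n)
print('tool yaw',np.degrees(2*np.arctan2(.84026,.54218)))
E
```

```text
tip [0.45094587 0.31412059 0.052     ] yaw 115.34692248017836 cen [0.49204329 0.2273623  0.052     ] E+ [0.45968889 0.29587756 0.052     ]
tri (array([0.45309762, 0.30707079, 0.07730939]), np.float64(0.0026624952621338736)) (array([0.45999329, 0.29355816, 0.06443465]), np.float64(0.0030727948562732105))
offset along, across TCP vs centre -0.006849062531450294 0.0027390390116017447
tool yaw 114.33552374603725
```

>>> step_arm(
  targets="1 0 0.009 -0.002 0 0 0.02;1 0 0.009 -0.002 0 0 0.02;-1 0 0.009 -0.002 0 0 0.02;-1 0 0.009 -0.002 0 0 0.02;-1 0 0.009 -0.002 0 0 0.02;-1 0 0.009 -0.002 0 0 0.02;-1 0 0.009 -0.002 0 0 0.02;-1 0 0.009 -0.002 0 0 0.02;-1 0 0.009 -0.002 0 0 0.02;-1 0 0.009 -0.002 0 0 0.02",
)

```text
clock: 4.35
eef_pos: [0.4904, 0.2254, 0.0321]
tool_rot: [0.534, 0.845, -0.002, -0.001]
ft_force: [-6.8, -3.5, 9.2]
grip_width: 0.0303
grasp_force: 58.5
```

>>> step_arm(
  targets="-1 0 0.009 0.03 0 0 0;-1 0 0.009 0.08 0 0 0;-1 0 0.009 0.15 0 0 0;-1 0 0.009 0.23 0 0 0;-1 0 0.009 0.32 0 0 0;-1 0 0.009 0.32 0 0 0",
)

```text
clock: 4.85
eef_pos: [0.4969, 0.233, 0.1999]
tool_rot: [0.534, 0.845, 0.006, 0.004]
ft_force: [1.8, 1.6, -1.8]
grip_width: 0.0303
grasp_force: 60.2
```

```bash
python3 - <<'E'
from h import *
o=bot.get_obs(); im,ci=grab('wrist','w5'); print(o['eef_pos'],o['tool_rot'],o['ft_force'],o['grip_width'])
cv2.imwrite('pics/w5b.png',cv2.resize(im[:,:,::-1],(800,600),interpolation=cv2.INTER_CUBIC))
E
```

```text
[0.49689544 0.23299214 0.19994675] [0.53419907 0.84533244 0.00560558 0.00360608] [ 1.80724834  1.59317961 -1.77565279] 0.030290834326651975
```

View pics/w5b.png

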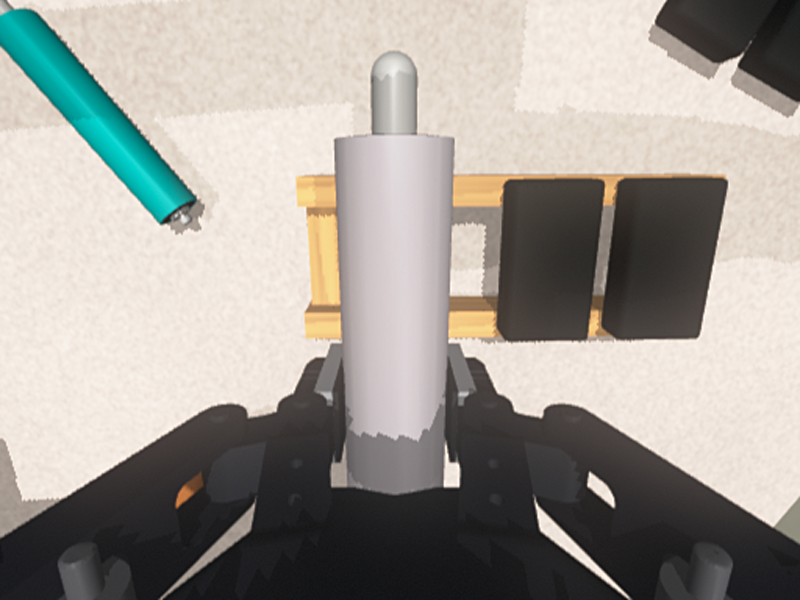

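The roller is held straight: axis at column 394, tip at row 52, tube end at row 136, edges 335/453 at row 140 and 345/443 at row 470.

```bash
python3 - <<'E'
from h import *
from scipy.spatial.transform import Rotation as Ro
ci=dict(bot.camera_info('wrist')); ci['pose']=np.load('pics/w5.npy')
p=np.array([.49689544,.23299214,.19994675]); R=Ro.from_quat([.53419907,.84533244,.00560558,.00360608]).as_matrix()
T=np.eye(4); T[:3,:3]=R; T[:3,3]=p
ci['pose']=np.linalg.inv(T)@ci['pose']; print(np.round(ci['pose'],3).tolist()) # camera in tool frame
np.save('camtool.npy',ci['pose'])
k=.64
for z in (-.019,-.022,-.025): print(z,plane(ci,394*k,52*k,z).round(4))
# axis depth from silhouette: centre distance along bisector = r/sin(half angle) 
for r,a,b in((145,335.3,453),(300,340.5,448.5),(420,344,445)):
    o,d1=ray(ci,a*k,r*k);_,d2=ray(ci,b*k,r*k); d1[0]=d2[0]=0 if False else d1[0]
    d1/=np.linalg.norm(d1);d2/=np.linalg.norm(d2)
    # project onto plane normal to the tube (tool x): use y,z components
    a1=np.arctan2(d1[1],d1[2]);a2=np.arctan2(d2[1],d2[2]); h=abs(a1-a2)/2; D=.016/np.sin(h); m=(a1+a2)/2
    print(r,'axis y,z',(o[1]+D*np.sin(m)).round(4),(o[2]+D*np.cos(m)).round(4),'x', plane(ci,394*k,r*k,o[2]+D*np.cos(m)-.014)[0].round(3))
E
```

```text
[[-0.0, 0.962, 0.272, 0.069], [1.0, -0.001, 0.003, 0.0], [0.003, 0.272, -0.962, -0.139], [0.0, 0.0, 0.0, 1.0]]
-0.019 [ 0.0957 -0.0003 -0.019 ]
-0.022 [ 0.0951 -0.0002 -0.022 ]
-0.025 [ 0.0944 -0.0002 -0.025 ]
145 axis y,z -0.0003 -0.0123 x 0.074
300 axis y,z -0.0002 -0.0135 x 0.035
420 axis y,z -0.0002 -0.0152 x -0.001
```

>>> step_arm(
  targets="-1 0.09 -0.95 0.01 0 0 -0.695;-1 0.09 -0.95 0.01 0 0 -0.695;-1 0.09 -0.95 0.01 0 0 -0.695;-1 0.09 -0.95 0.01 0 0 -0.695;-1 0.09 -0.95 0.01 0 0 -0.695;-1 0.09 -0.95 0.01 0 0 -0.695;-1 0.09 -0.95 0.01 0 0 -0.695;-1 0.09 -0.95 0.01 0 0 -0.695;-1 0.09 -0.95 0.01 0 0 -0.695;-1 0.09 -0.95 0.01 0 0 -0.695",
)

```text
clock: 5.73
eef_pos: [0.5309, -0.1851, 0.1937]
tool_rot: [0.742, 0.67, -0.001, -0.002]
ft_force: [1.4, 0.3, -2.3]
grip_width: 0.0307
grasp_force: 60.1
```

>>> step_arm(
  targets="-1 0 -0.1 0 0 0 0;-1 0 -0.18 0 0 0 0;-1 0 -0.18 0 0 0 0;-1 0 -0.18 0 0 0 0",
)

```text
clock: 6.07
eef_pos: [0.5307, -0.2763, 0.1931]
tool_rot: [0.744, 0.668, -0.001, -0.002]
ft_force: [-0.4, 0.7, -3.5]
grip_width: 0.0303
grasp_force: 60.1
```

>>> step_arm(
  targets="-1 0.01 0.01 -0.03 -0.16 0.016 0;-1 0.019 0.018 -0.06 -0.3 0.03 0;-1 0.019 0.018 -0.09 -0.42 0.043 0;-1 0.019 0.018 -0.116 -0.42 0.043 0;-1 0.019 0.018 -0.116 -0.42 0.043 0;-1 0.019 0.018 -0.116 -0.42 0.043 0",
)

```text
clock: 6.57
eef_pos: [0.5408, -0.2624, 0.1363]
tool_rot: [0.731, 0.662, -0.123, 0.108]
ft_force: [-0.7, 0.2, -3.1]
grip_width: 0.03
grasp_force: 60.1
```

```bash
python3 - <<'E'
from h import *
from scipy.spatial.transform import Rotation as Ro
o=bot.get_obs(); s,cs=grab('side','s6'); t,ct=grab('top','t6'); w,cw=grab('wrist','w6'); print(o['eef_pos'],o['tool_rot'],o['ft_force'])
R=Ro.from_quat(o['tool_rot']).as_matrix(); p=o['eef_pos']
tip=p+R@[.0957,-.0003,-.019]; pin=p+R@[-.0853,0,-.019]; print('tip',tip,'pin',pin)
print('proj side',proj(cs,tip),proj(cs,pin),'top',proj(ct,tip),proj(ct,pin))
sw=s[:,:,::-1]; 
a=cv2.resize(sw[215:335,255:415],(400,300),interpolation=cv2.INTER_CUBIC); b=cv2.resize(t[95:215,285:445,::-1],(400,300),interpolation=cv2.INTER_CUBIC)
c=cv2.resize(w[0:180,130:370,::-1],(400,300)); d=cv2.resize(sw[220:265,270:330],(400,300),interpolation=cv2.INTER_CUBIC)
cv2.imwrite('pics/crop6.png',np.vstack([np.hstack([a,b]),np.hstack([c,d])]))
E
```

```text
[ 0.54077102 -0.26240783  0.13628436] [ 0.73123951  0.66206363 -0.12324546  0.10849462] [-0.66612853  0.24720125 -3.06889157]
tip [ 0.55006431 -0.16615985  0.12326355] pin [ 0.53353622 -0.33660333  0.18188892]
proj side (np.float64(298.9891080763099), np.float64(234.0597642845115)) (np.float64(324.0070849051618), np.float64(288.3520856060461)) top (np.float64(331.18151412669306), np.float64(157.68414197211305)) (np.float64(404.5143695241376), np.float64(158.99636885011662))
```

View pics/crop6.png

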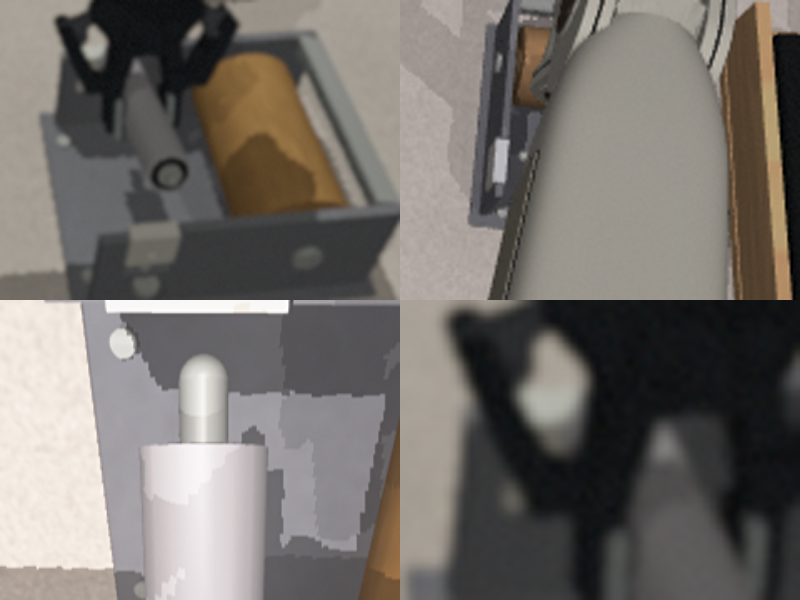

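Crop 6: the side view shows the pin end at (323,284), about 4 px above the prediction, so the roller sits pitched about 2° in the grip. In the wrist view the tip is at (252,32) and the bush block's inner edge runs (194,7)–(303,7). I'll work out both offsets numerically.

```bash
python3 - <<'E'
from h import *
from scipy.spatial.transform import Rotation as Ro
base=bot.camera_info('wrist'); TC=np.load('camtool.npy')
def edges(f,rows,lo,hi):
    g=cv2.GaussianBlur(cv2.imread(f'pics/{f}.png'),(1,5),0).astype(float).sum(2); out=[]
    for a,b in((lo[0],lo[1]),(hi[0],hi[1])):
        pts=[]
        for r in rows:
            d=np.abs(np.diff(g[r,a:b])); i=d.argmax(); 
            if 0<i<len(d)-1 and d[i]>40:
                w=d[i-1:i+2]; pts.append((r,a+.5+i+(w[2]-w[0])/w.sum()))
        pts=np.array(pts)
        for _ in range(3):
            q=np.polyfit(pts[:,0],pts[:,1],1); e=np.abs(np.polyval(q,pts[:,0])-pts[:,1]); pts=pts[e<max(.5,2*np.median(e))]
        out.append((q,len(pts),e.std()))
    return out
for f in('w5','w6'):
    (L,nl,el),(R,nr,er)=edges(f,range(95,260),(208,226),(280,297))
    ci=dict(base); ci['pose']=TC
    r=(R[1]-L[1])/(L[0]-R[0]); _,d=ray(ci,np.polyval(L,r),r); d/=np.linalg.norm(d); d*=np.sign(d[0])
    o,_=ray(ci,0,0); res=[]
    for rr in(100,170,240):
        n1=ray(ci,np.polyval(L,rr),rr)[1]; n2=ray(ci,np.polyval(R,rr),rr)[1]
    # tangent planes through camera centre containing d: axis distance
    p1=np.cross(n1,d);p2=np.cross(n2,d); h=np.arccos(abs(p1@p2)/np.linalg.norm(p1)/np.linalg.norm(p2))/2
    m=n1/np.linalg.norm(n1)+n2/np.linalg.norm(n2); m-=d*(m@d); m/=np.linalg.norm(m); P=o+m*.016/np.sin(h); P0=P-d*P[0]/d[0]
    tp=ray(ci,252,32.9)[1]; T,_=two((o,tp),(P,d))
    print(f,nl,nr,el.round(2),er.round(2),'axis dir',d.round(4),'pitch',np.degrees(np.arcsin(d[2])).round(2),'axis at x=0',P0.round(4),'tip',T.round(4))
o=bot.get_obs(); ci=dict(base); ci['pose']=np.load('pics/w6.npy')
A,B=plane(ci,193.6,7.4,.105),plane(ci,303.4,7.6,.105); print('bush edge',A,B,np.linalg.norm(A-B),(A+B)/2)
Rm=Ro.from_quat(o['tool_rot']).as_matrix()
for z in(.118,.122): print('tip at z',z,plane(ci,252,32.4,z))
print('tube dir tool x',Rm[:,0],'eef',o['eef_pos'])
E
```

```text
w5 108 101 0.11 0.07 axis dir [ 1.     -0.0029  0.0022] pitch 0.13 axis at x=0 [ 0.     -0.0002 -0.0155] tip [ 0.0967 -0.0004 -0.0153]
w6 95 127 0.08 0.08 axis dir [ 0.9999 -0.0078  0.0111] pitch 0.64 axis at x=0 [ 0.     -0.     -0.0144] tip [ 0.0972 -0.0006 -0.0133]
bush edge [ 0.52839622 -0.15707689  0.105     ] [ 0.57631796 -0.16210242  0.105     ] 0.048184532913964406 [ 0.55235709 -0.15958965  0.105     ]
tip at z 0.118 [ 0.55300978 -0.16793854  0.118     ]
tip at z 0.122 [ 0.55305246 -0.16750452  0.122     ]
tube dir tool x [ 0.09761059  0.94044186 -0.3256398 ] eef [ 0.54266079 -0.26492596  0.1393441 ]
```

>>> step_arm(
  targets="-1 -0.003 0 -0.03 0 0 0;-1 -0.003 0 -0.055 0 0 0;-1 -0.003 0 -0.07 0 0 0;-1 -0.003 0 -0.07 0 0 0;-1 -0.003 0 -0.07 0 0 0;-1 -0.003 0 -0.07 0 0 0;-1 -0.003 0 -0.07 0 0 0;-1 -0.003 0 -0.07 0 0 0",
)

```text
clock: 7.38
eef_pos: [0.5412, -0.2649, 0.1043]
tool_rot: [0.732, 0.661, -0.122, 0.111]
ft_force: [-0.6, 1.0, -2.1]
grip_width: 0.0306
grasp_force: 60.2
```

```bash
cat > st.py <<'E'
from h import *
from scipy.spatial.transform import Rotation as Ro
B=np.array([.5520,-.1590,.085]); yaw=np.radians(-5.9)
D=np.array([[np.cos(yaw),np.sin(yaw),0],[-np.sin(yaw),np.cos(yaw),0],[0,0,1]])
o=bot.get_obs(); R=Ro.from_quat(o['tool_rot']).as_matrix(); p=o['eef_pos']
f=lambda q:(D@(p+R@np.array(q)-B)*1e3).round(1)
print('t',o['clock'],'tip',f([.0965,-.0004,-.0160]),'cen',f([.0005,0,-.017]),'pin',f([-.0845,0,-.018]),'F',(D@o['ft_force']).round(1),'M',(D@o['ft_torque']).round(2),'axis',(D@R[:,0]).round(4),'tilt',np.degrees(np.arcsin(R[2,0])).round(2),'eef',p.round(4))
E
python3 st.py; python3 - <<'E'
from h import *
# edge of bush block & tip in fresh wrist picture
im,ci=grab('wrist','w7'); g=im.astype(int)
print([ (r,int(im[r,240].sum()),int(im[r,262].sum())) for r in range(0,60,4)])
for r in (2,5,8): 
    w=np.where(im[r].sum(1)>690)[0]; print(r,w.min() if len(w) else None,w.max() if len(w) else None,len(w))
print('edge',plane(ci,193.6,7.4,.105))
E
python3 st.py
```

```text
t 7.3833 tip [ -0.3 -10.    2.9] cen [ 1.000e-01 -1.004e+02  3.520e+01] pin [   0.  -180.4   63.8] F [-0.7  1.  -2.1] M [ 0.5   0.03 -0.04] axis [ 1.000e-04  9.454e-01 -3.259e-01] tilt -19.02 eef [ 0.5412 -0.2649  0.1043]
[(0, 745, 744), (4, 744, 745), (8, 755, 753), (12, 282, 296), (16, 301, 308), (20, 298, 310), (24, 301, 309), (28, 304, 308), (32, 307, 309), (36, 302, 312), (40, 487, 468), (44, 555, 525), (48, 549, 514), (52, 548, 514), (56, 545, 516)]
2 0 321 247
5 0 321 280
8 0 321 262
edge [ 0.53302196 -0.15608384  0.105     ]
t 7.4333 tip [-0.5 -9.9  2.8] cen [-1.000e-01 -1.003e+02  3.500e+01] pin [-1.000e-01 -1.804e+02  6.360e+01] F [ 0.2 -0.2 -2.8] M [ 0.47 -0.   -0.01] axis [-1.000e-04  9.454e-01 -3.258e-01] tilt -19.01 eef [ 0.541  -0.2648  0.1041]
```

```bash
python3 - <<'E'
from h import *
ci=dict(bot.camera_info('wrist')); ci['pose']=np.load('pics/w7.npy'); im=cv2.imread('pics/w7.png').astype(int).sum(2)
yaw=np.radians(-5.9); D=np.array([[np.cos(yaw),np.sin(yaw),0],[-np.sin(yaw),np.cos(yaw),0],[0,0,1]])
def edge(r):
    m=im[r]>600; a=b=240
    while m[a-1]: a-=1
    while m[b+1]: b+=1
    return a,b
for r in(5,6,7,8): print(r,edge(r))
v=next(r for r in range(5,20) if im[r,240]<550); v2=next(r for r in range(5,20) if im[r,275]<550); print('inner edge rows',v,v2)
a,b=edge(7); A=plane(ci,a-.0,v-.5,.105);Bq=plane(ci,b+1,v-.5,.105); M=(A+Bq)/2
tip=[r for r in range(25,45) if im[r,252]>400][0]; row=im[tip+6]; print('tip row',tip,'cols',[c for c in range(225,285) if im[tip+8,c]>430][::20])
g=im[tip+15]; cs=[c for c in range(235,270) if g[c]>420]; uc=(cs[0]+cs[-1])/2; print('plunger cols',cs[0],cs[-1])
T=plane(ci,uc,tip,.088); print('width',np.linalg.norm(A-Bq),'bush M',M,'tip',T,'tip-M in disp mm',(D@(T-M)*1e3).round(2))
E
```

```text
5 (179, 321)
6 (179, 321)
7 (179, 321)
8 (179, 321)
inner edge rows 11 11
tip row 33 cols [239, 259]
plunger cols 238 264
width 0.047770604234092934 bush M [ 0.55173908 -0.15889057  0.105     ] tip [ 0.55094974 -0.16738799  0.088     ] tip-M in disp mm [  0.09  -8.53 -17.  ]
```

>>> step_arm(
  targets="-1 0 0 -0.006 0 0 0;-1 0.0014 0.014 -0.006 0 0 0;-1 0.0014 0.014 -0.006 0 0 0;-1 0.0014 0.014 -0.006 0 0 0;-1 0.0014 0.014 -0.006 0 0 0",
)

```text
clock: 7.85
eef_pos: [0.5413, -0.2573, 0.1003]
tool_rot: [0.732, 0.661, -0.123, 0.111]
ft_force: [-0.4, 0.3, -3.3]
grip_width: 0.0308
grasp_force: 60.2
```

```bash
python3 st.py
```

```text
t 7.85 tip [-1.  -2.5 -1. ] cen [ -0.5 -92.9  31.2] pin [  -0.4 -173.    59.8] F [-0.4  0.2 -3.3] M [0.47 0.03 0.02] axis [-0.0011  0.9455 -0.3257] tilt -19.01 eef [ 0.5413 -0.2573  0.1003]
```

>>> step_arm(
  targets="-1 0.0018 0.004 0 0 0 0;-1 0.0022 0.008 0 0 0 0;-1 0.0022 0.008 0 0 0 0;-1 0.0022 0.008 0 0 0 0",
)

```text
clock: 8.18
eef_pos: [0.5423, -0.2534, 0.1001]
tool_rot: [0.732, 0.661, -0.122, 0.11]
ft_force: [0.5, -0.6, -4.8]
grip_width: 0.0307
grasp_force: 60.1
```

```bash
python3 st.py
```

```text
t 8.1833 tip [-0.5  1.5 -1.2] cen [  0.  -88.9  31. ] pin [ 1.00e-01 -1.69e+02  5.96e+01] F [ 0.6 -0.5 -4.8] M [ 0.43 -0.08 -0.05] axis [-8.000e-04  9.456e-01 -3.253e-01] tilt -18.98 eef [ 0.5423 -0.2534  0.1001]
```

>>> step_arm(
  targets="-1 0.0003 0.003 0 0 0 0;-1 0.0006 0.006 0 0 0 0;-1 0.0006 0.006 0 0 0 0;-1 0.0006 0.006 0 0 0 0",
)

```text
clock: 8.52
eef_pos: [0.5424, -0.2505, 0.1]
tool_rot: [0.732, 0.661, -0.123, 0.11]
ft_force: [-0.7, -1.6, -5.5]
grip_width: 0.0304
grasp_force: 60.1
```

```bash
python3 st.py
```

```text
t 8.5167 tip [-0.7  4.4 -1.3] cen [ -0.2 -86.   30.9] pin [-1.000e-01 -1.661e+02  5.950e+01] F [-0.5 -1.6 -5.5] M [ 0.21  0.01 -0.02] axis [-8.000e-04  9.455e-01 -3.255e-01] tilt -19.0 eef [ 0.5424 -0.2505  0.1   ]
```

>>> step_arm(
  targets="-1 0 0 -0.003 0 0 0;-1 0 0 -0.004 0 0 0;-1 0 0 -0.004 0 0 0;-1 0.0003 0.004 -0.004 0 0 0;-1 0.0003 0.004 -0.004 0 0 0;-1 0.0003 0.004 -0.004 0 0 0",
)

```text
clock: 9.02
eef_pos: [0.5429, -0.2485, 0.0983]
tool_rot: [0.732, 0.661, -0.122, 0.111]
ft_force: [-0.1, -0.9, -4.2]
grip_width: 0.0305
grasp_force: 60.0
```

```bash
python3 st.py
```

```text
t 9.0167 tip [-0.4  6.5 -3. ] cen [  0.1 -84.   29.2] pin [   0.2 -164.    57.9] F [-0.  -0.9 -4.2] M [ 0.24  0.05 -0.  ] axis [-7.000e-04  9.455e-01 -3.256e-01] tilt -19.0 eef [ 0.5429 -0.2485  0.0983]
```

>>> step_arm(
  targets="-1 0.0002 0.002 -0.001 0 0 0;-1 0.0004 0.004 -0.002 0 0 0;-1 0.0006 0.006 -0.002 0 0 0;-1 0.0006 0.006 -0.002 0 0 0;-1 0.0006 0.006 -0.002 0 0 0",
)

```text
clock: 9.43
eef_pos: [0.5431, -0.2461, 0.0975]
tool_rot: [0.732, 0.661, -0.123, 0.111]
ft_force: [-1.8, -5.4, -2.6]
grip_width: 0.0306
grasp_force: 60.0
```

```bash
python3 st.py
```

```text
t 9.4333 tip [-0.3  8.9 -3.8] cen [  0.1 -81.5  28.5] pin [ 1.000e-01 -1.616e+02  5.710e+01] F [-1.2 -5.5 -2.6] M [-0.55  0.11  0.02] axis [-0.      0.9452 -0.3265] tilt -19.06 eef [ 0.5431 -0.2461  0.0975]
```

>>> step_arm(
  targets="-1 0.0002 0.002 0 0 0 0;-1 0.0004 0.004 0 0 0 0;-1 0.0006 0.006 -0.009 0.052 -0.005 0;-1 0.0008 0.008 -0.018 0.104 -0.011 0;-1 0.001 0.01 -0.0264 0.156 -0.016 0;-1 0.001 0.01 -0.0264 0.156 -0.016 0;-1 0.001 0.01 -0.0264 0.156 -0.016 0",
)

```text
clock: 10.02
eef_pos: [0.5434, -0.2426, 0.0845]
tool_rot: [0.739, 0.666, -0.078, 0.071]
ft_force: [-1.6, -6.5, -1.5]
grip_width: 0.0304
grasp_force: 60.1
```

```bash
python3 st.py
```

```text
t 10.0167 tip [-0.2 13.6 -5.1] cen [  0. -80.  16.] pin [-1.000e-01 -1.629e+02  3.480e+01] F [-0.9 -6.6 -1.5] M [-1.14  0.18  0.01] axis [ 0.0015  0.9778 -0.2096] tilt -12.1 eef [ 0.5434 -0.2426  0.0845]
```

>>> step_arm(
  targets="-1 0.0003 0.003 0.001 0 0 0;-1 0.0006 0.006 0.002 0 0 0;-1 0.0006 0.006 0.002 0 0 0;-1 0.0006 0.006 0.002 0 0 0",
)

```text
clock: 10.35
eef_pos: [0.5436, -0.2401, 0.0856]
tool_rot: [0.739, 0.665, -0.079, 0.071]
ft_force: [-1.1, -9.2, -4.2]
grip_width: 0.0304
grasp_force: 60.0
```

```bash
python3 st.py
```

```text
t 10.35 tip [-0.3 16.1 -4.2] cen [  0.  -77.5  17.1] pin [-1.000e-01 -1.603e+02  3.610e+01] F [-0.1 -9.3 -4.2] M [-1.75  0.14  0.07] axis [ 0.0013  0.9773 -0.2119] tilt -12.24 eef [ 0.5436 -0.2401  0.0856]
```

>>> step_arm(
  targets="-1 0.0001 0.001 -0.0055 0.04 -0.004 0;-1 0.0002 0.002 -0.011 0.08 -0.008 0;-1 0.0002 0.002 -0.011 0.08 -0.008 0;-1 0.0002 0.002 -0.011 0.08 -0.008 0",
)

```text
clock: 10.68
eef_pos: [0.5436, -0.2394, 0.0797]
tool_rot: [0.741, 0.667, -0.056, 0.05]
ft_force: [-1.1, -10.1, -4.0]
grip_width: 0.0303
grasp_force: 59.9
```

```bash
python3 st.py
```

```text
t 10.6833 tip [-0.3 17.  -3.9] cen [ -0.1 -77.8  11.5] pin [  -0.2 -161.7   25.1] F [ -0.  -10.1  -4. ] M [-1.8   0.12  0.09] axis [ 0.0019  0.9888 -0.1492] tilt -8.58 eef [ 0.5436 -0.2394  0.0797]
```

>>> step_arm(
  targets="-1 0 0.0005 -0.005 0.04 -0.004 0;-1 0 0.001 -0.01 0.08 -0.008 0;-1 0 0.001 -0.01 0.08 -0.008 0;-1 0 0.001 -0.01 0.08 -0.008 0",
)

```text
clock: 11.02
eef_pos: [0.5436, -0.2389, 0.0744]
tool_rot: [0.742, 0.668, -0.032, 0.029]
ft_force: [-1.7, -8.9, -5.1]
grip_width: 0.0303
grasp_force: 59.9
```

```bash
python3 st.py
```

```text
t 11.0167 tip [-0.3 17.2 -3. ] cen [ -0.1 -78.4   6.3] pin [  -0.3 -163.    14.7] F [-0.8 -9.  -5.1] M [-1.88  0.11  0.01] axis [ 0.0018  0.9962 -0.0866] tilt -4.97 eef [ 0.5436 -0.2389  0.0744]
```

>>> step_arm(
  targets="-1 0.0001 0.001 -0.005 0.027 -0.003 0;-1 0.0002 0.002 -0.01 0.054 -0.006 0;-1 0.0003 0.003 -0.0145 0.08 -0.008 0;-1 0.0003 0.003 -0.0145 0.08 -0.008 0;-1 0.0003 0.003 -0.0145 0.08 -0.008 0",
)

```text
clock: 11.43
eef_pos: [0.5439, -0.2374, 0.0674]
tool_rot: [0.743, 0.669, -0.009, 0.008]
ft_force: [-2.0, -8.6, -4.1]
grip_width: 0.0305
grasp_force: 60.1
```

```bash
sed -i 's/-.0160\]/-.020]/;s/-.017\]/-.020]/;s/-.018\]/-.020]/' st.py; python3 st.py
```

```text
t 11.4333 tip [-0.2 18.1  0.1] cen [  0.  -77.9   2.4] pin [-1.000e-01 -1.628e+02  4.400e+00] F [-1.1 -8.8 -4.1] M [-1.87  0.2   0.09] axis [ 0.0014  0.9997 -0.0238] tilt -1.36 eef [ 0.5439 -0.2374  0.0674]
```

>>> step_arm(
  targets="-1 -0.0001 -0.001 0 0 0 0;-1 -0.0002 -0.002 0 0 0 0;-1 -0.0003 -0.003 0 0 0 0;-1 -0.0004 -0.004 0 0 0 0;-1 -0.0004 -0.004 0 0 0 0",
)

```text
clock: 11.85
eef_pos: [0.5438, -0.2388, 0.0675]
tool_rot: [0.743, 0.669, -0.009, 0.008]
ft_force: [-2.3, -8.2, -2.9]
grip_width: 0.0302
grasp_force: 60.1
```

```bash
python3 st.py
```

```text
t 11.85 tip [-0.2 16.7  0.3] cen [  0.1 -79.3   2.5] pin [   0.  -164.3    4.5] F [-1.5 -8.4 -2.9] M [-1.71  0.2   0.15] axis [ 7.000e-04  9.997e-01 -2.330e-02] tilt -1.34 eef [ 0.5438 -0.2388  0.0675]
```

>>> step_arm(
  targets="-1 -0.0001 -0.001 0 0 0 0;-1 -0.0002 -0.002 0 0 0 0;-1 -0.0002 -0.002 0 0 0 0;-1 -0.0002 -0.002 0 0 0 0",
)

```text
clock: 12.18
eef_pos: [0.5438, -0.2393, 0.0675]
tool_rot: [0.743, 0.67, -0.008, 0.007]
ft_force: [-1.1, -6.6, -3.4]
grip_width: 0.0306
grasp_force: 60.1
```

```bash
python3 st.py
```

```text
t 12.1833 tip [-0.3 16.2  0.3] cen [  0.1 -79.8   2.5] pin [ 1.000e-01 -1.648e+02  4.400e+00] F [-0.5 -6.7 -3.4] M [-1.44  0.16  0.09] axis [ 3.000e-04  9.997e-01 -2.240e-02] tilt -1.28 eef [ 0.5438 -0.2393  0.0675]
```

>>> step_arm(
  targets="-1 -0.0001 -0.001 0 0 0 0;-1 -0.0002 -0.002 0 0 0 0;-1 -0.0002 -0.002 0 0 0 0;-1 -0.0002 -0.002 0 0 0 0",
)

```text
clock: 12.52
eef_pos: [0.5437, -0.2397, 0.0675]
tool_rot: [0.743, 0.67, -0.008, 0.007]
ft_force: [-1.9, -4.8, -3.2]
grip_width: 0.0305
grasp_force: 60.1
```

```bash
python3 st.py
```

```text
t 12.5167 tip [-0.3 15.8  0.4] cen [  0.1 -80.2   2.4] pin [ 1.000e-01 -1.652e+02  4.200e+00] F [-1.4 -4.9 -3.2] M [-1.08  0.17  0.02] axis [ 0.      0.9998 -0.0212] tilt -1.21 eef [ 0.5437 -0.2397  0.0675]
```

>>> step_arm(
  targets="-1 0 0 -0.0005 0.0037 -0.0004 0;-1 0 0 -0.001 0.0074 -0.0008 0;-1 0 0 -0.0015 0.0111 -0.0011 0;-1 0 0 -0.0015 0.0111 -0.0011 0;-1 0 0 -0.0015 0.0111 -0.0011 0",
)

```text
clock: 12.93
eef_pos: [0.5437, -0.2403, 0.0667]
tool_rot: [0.743, 0.67, -0.005, 0.004]
ft_force: [-1.8, -6.8, -3.2]
grip_width: 0.0304
grasp_force: 60.1
```

```bash
python3 st.py
```

```text
t 12.9333 tip [-0.3 15.   0.4] cen [  0.1 -81.    1.7] pin [   0.  -166.     2.9] F [-1.1 -7.  -3.2] M [-1.44  0.19  0.05] axis [ 4.000e-04  9.999e-01 -1.370e-02] tilt -0.78 eef [ 0.5437 -0.2403  0.0667]
```

>>> step_arm(
  targets="-1 -0.0001 -0.001 0 0 0 0;-1 -0.0002 -0.002 0 0 0 0;-1 -0.0003 -0.003 0 0 0 0;-1 -0.0003 -0.003 0 0 0 0;-1 -0.0003 -0.003 0 0 0 0",
)

```text
clock: 13.35
eef_pos: [0.5435, -0.2415, 0.0666]
tool_rot: [0.743, 0.67, -0.005, 0.004]
ft_force: [-0.6, -6.3, -3.7]
grip_width: 0.0304
grasp_force: 60.1
```

```bash
python3 st.py
```

```text
t 13.35 tip [-0.3 13.8  0.4] cen [  0.1 -82.2   1.6] pin [   0.  -167.2    2.7] F [ 0.  -6.4 -3.7] M [-1.33  0.14 -0.05] axis [ 3.000e-04  9.999e-01 -1.300e-02] tilt -0.75 eef [ 0.5435 -0.2415  0.0666]
```

>>> step_arm(
  targets="-1 -0.0002 -0.0015 0 0 0 0;-1 -0.0003 -0.003 0 0 0 0;-1 -0.0005 -0.0045 0 0 0 0;-1 -0.0006 -0.006 0 0 0 0;-1 -0.0006 -0.006 0 0 0 0;-1 -0.0006 -0.006 0 0 0 0",
)

```text
clock: 13.85
eef_pos: [0.5433, -0.2436, 0.0666]
tool_rot: [0.742, 0.67, -0.004, 0.004]
ft_force: [-1.8, -4.9, -3.0]
grip_width: 0.0303
grasp_force: 60.1
```

```bash
python3 st.py
```

```text
t 13.85 tip [-0.4 11.7  0.5] cen [  0.  -84.3   1.6] pin [   0.  -169.3    2.5] F [-1.3 -5.  -3. ] M [-1.18  0.24 -0.11] axis [-2.000e-04  9.999e-01 -1.130e-02] tilt -0.65 eef [ 0.5433 -0.2436  0.0666]
```

>>> step_arm(
  targets="-1 -0.0002 -0.0015 0 0 0 0;-1 -0.0003 -0.003 0 0 0 0;-1 -0.0005 -0.005 0 0 0 0;-1 -0.0005 -0.005 0 0 0 0;-1 -0.0005 -0.005 0 0 0 0;-1 -0.0005 -0.005 0 0 0 0",
)

```text
clock: 14.35
eef_pos: [0.543, -0.2455, 0.0666]
tool_rot: [0.742, 0.67, -0.004, 0.003]
ft_force: [-2.1, -4.2, -2.3]
grip_width: 0.0305
grasp_force: 60.1
```

```bash
python3 st.py
```

```text
t 14.35 tip [-0.5  9.7  0.6] cen [ -0.  -86.3   1.6] pin [ 1.000e-01 -1.713e+02  2.400e+00] F [-1.6 -4.4 -2.3] M [-0.75  0.18 -0.12] axis [-8.000e-04  9.999e-01 -1.020e-02] tilt -0.58 eef [ 0.543  -0.2455  0.0666]
```

>>> step_arm(
  targets="0.3 0 0 0 0 0 0;0.3 0 0 0 0 0 0;0.3 0 0 0 0 0 0;0.3 0 0 0 0 0 0;0.3 0 0 0 0 0 0;0.3 0 0 0 0 0 0",
)

```text
clock: 14.85
eef_pos: [0.5432, -0.2453, 0.0668]
tool_rot: [0.742, 0.67, -0.004, 0.003]
ft_force: [-0.1, 0.4, -0.5]
grip_width: 0.0557
grasp_force: 0.0
```

```bash
python3 st.py; python3 - <<'E'
from h import *
o=bot.get_obs(); im,ci=grab('wrist','w8'); g=im.astype(int).sum(2); print(o['grip_width'],o['grasp_force'])
# tube edges in wrist view
for r in(120,160,200,230):
    d=np.abs(np.diff(cv2.GaussianBlur(im,(3,3),0).astype(int).sum(2)[r])); i=[c for c in range(190,320) if d[c]>60]; print(r,i)
E
```

```text
t 14.85 tip [-0.3  9.9  0.8] cen [  0.2 -86.1   1.8] pin [   0.2 -171.1    2.6] F [-0.1  0.4 -0.5] M [ 0.01  0.07 -0.02] axis [-0.0011  0.9999 -0.0099] tilt -0.57 eef [ 0.5432 -0.2453  0.0668]
0.055720443080871 0.0
120 []
160 [295]
200 []
230 [191, 200, 201, 293, 303, 304, 313]
```

>>> step_arm(
  targets="0.3 0 0 0.02 0 0 0;0.3 0 0 0.06 0 0 0;0.3 0 0 0.12 0 0 0;0.3 0 0 0.19 0 0 0;0.3 0 0 0.26 0 0 0;0.3 0 0 0.26 0 0 0;0.3 0 0 0.26 0 0 0;0.3 0 0 0.26 0 0 0",
)

```text
clock: 15.57
eef_pos: [0.543, -0.2456, 0.1971]
tool_rot: [0.742, 0.67, -0.004, 0.004]
ft_force: [0.3, -0.2, 0.0]
grip_width: 0.0554
grasp_force: 0.0
```

```bash
python3 st.py; python3 - <<'E'
from h import *
yaw=np.radians(-5.9); D=np.array([[np.cos(yaw),np.sin(yaw),0],[-np.sin(yaw),np.cos(yaw),0],[0,0,1]])
B=np.array([.552,-.159,.085]); im,ci=grab('wrist','w9')
P=lambda x,y,z:np.array(proj(ci,D.T@(np.array([x,y,z])*1e-3)+B)).round(1)
print('expected tube ends (top line)',P(0,-11,16),P(0,-161,16),'edges at y=-40',P(-16,-40,0),P(16,-40,0))
r=int(P(0,-40,0)[1]); d=np.abs(np.diff(im.astype(int).sum(2)[r])); print(r,[c for c in range(180,330) if d[c]>45])
c=int(P(0,-11,16)[0]); d=np.abs(np.diff(im.astype(int).sum(2)[:,c])); print('column',c,[(q,int(d[q])) for q in range(60,330) if d[q]>45])
E
```

```text
t 15.5667 tip [ -0.5   9.7 131.1] cen [-1.000e-01 -8.630e+01  1.321e+02] pin [  -0.  -171.3  133. ] F [ 0.3 -0.2  0. ] M [0.08 0.01 0.04] axis [-7.000e-04  9.999e-01 -1.040e-02] tilt -0.6 eef [ 0.543  -0.2456  0.1971]
expected tube ends (top line) [253.   96.1] [252.8 261.4] edges at y=-40 [234.9 130.9] [271.  130.9]
130 [206, 235, 265, 269, 279, 280, 298, 329]
column 253 [(61, 52), (80, 101), (81, 241), (87, 137), (88, 96), (95, 73), (226, 82), (227, 126), (260, 63), (261, 71), (267, 125), (268, 79), (270, 143), (271, 55), (278, 104), (279, 238), (296, 69), (297, 57), (315, 50), (316, 72)]
```

The tube ends appear at rows 95 and 260.5 against 96 and 261 predicted for fully home, so the pin is seated and the gripper is clear. I'm handing the job in.

```bash
python3 -c "
from workcell import bot
print(bot.job_done())"
```

```text
the job is handed in; nothing more can be done
None
```

The guide roller is back in the dispenser: the plunger is in the bush, the pin is home in the trim block's hole (found by feel about 3 mm above level), and the gripper is released and clear. I handed the job in at about 15.6 s and got no verdict back; the highest force my readings showed was about 10 N.

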